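# Slide a dish of freshly glued sherds into the draught shield and shut its door

## Task

The glue on the sherds in the round open dish is still wet, so the dish must stay flat on the worktop and may not be lifted or tipped: with the fingertips, push it along the worktop and through the narrow mouth between the two front posts of the clear draught shield, until all of it is inside. Then push the shield's hinged door fully shut with a fingertip so that no draught reaches the glue. Leave the vial, the cup and the dropper bottle beside the shield where they stand.

Things in the scene. Friction and masses are not known exactly. Their poses are not given: they have to be found in the camera images.
- dish: Round, shallow, open petri dish of clear plastic, 86 mm across and 13 mm high, with two brown sherds lying in it; loose, about 60 g. Origin: centre of its underside, on the worktop.
- shield: Draught shield fixed to the worktop: a U of clear panels with aluminium posts, 40 mm high, no roof, no floor. Origin: on the worktop at the middle of the U; +x inward from mouth to back panel, +y left as one looks in, z up. Inner faces: sides y = +-56.5 mm, back x = +60 mm. Posts' front faces at x = -65 mm: the dish is wholly inside from centre x = -22 mm; at +17 its rim meets the back.
- mouth (a point): Point on the worktop midway between the shield's two front posts (x = -58 mm of its frame). The posts are 14 mm square and 40 mm high, centred 53.5 mm to either side; the mouth between them is 93 mm wide, 3.5 mm more than the dish on each side. Outside the side panels are rubber suction feet, 10 mm high, reaching 89 mm from the shield's middle plane.
- door (a joint): Angle of the shield's door, rad: 0 fully shut (a stop), growing as it opens outward, 2.3 at most; it starts wide open, at 1.6 to 2.05. At angle q the pane runs from the hinge in the direction (-sin q, -cos q) of the shield's x, y, and its outer face looks along (-cos q, +sin q). The hinge is lightly stiff: the door stays where it is left; about 0.1 N at its free edge moves it.
- door_edge (a point): Middle of the door's free edge, 123 mm from the hinge line and 21 mm above the worktop. The door is a flat clear pane in an aluminium frame, 6 mm thick, from 3 mm to 37 mm above the worktop; shut, it lies across the fronts of both posts. A black pull knob 11 mm across stands 14 mm out of its outer face, 110 mm from the hinge and 21 mm up.
- door_hinge (a point): Foot of the door's vertical hinge line, on the worktop beside the left front post, at x = -68.5 mm, y = +62.5 mm of the shield's frame.
- vial: Small clear glass vial with a black screw cap, 23 mm across, 51 mm high, standing to the right of the shield; leave alone. Origin: centre of its underside.
- cup: Clear plastic specimen cup with a yellow filling, 53 mm across, 72 mm high, standing to the right of the shield; leave alone. Origin: centre of its underside.
- dropper: Brown dropper bottle with a black dropper top, 33 mm across, 97 mm high, standing to the left of the shield; leave alone. Origin: centre of its underside.
Not all that is in view belongs to the job. There is more than one size of the shield; the one meant has the size given above.

How it is judged (in metres and radians):
On the way, in this order (a step that is already met when the one before it is completed fails the run):
1. the dish has been pushed between the posts and is wholly inside the shield (x of dish in the frame of shield between -0.022 and 0.022 m and y of dish in the frame of shield between -0.018 and 0.018 m), for 0.2 s.
2. the door is shut (value of joint door below 0.06 rad), for 0.2 s.
At the end, for the whole second after the job is handed in: The dish lies flat and still on the worktop, wholly inside the shield (its centre between 22 mm in front of the shield's middle and the back panel, its rim behind the front faces of the posts), and the door is shut to within 0.06 rad (7 mm at its free edge) (all of step 1 and height (world z) of dish below 0.004 m and angle between dish's own z axis and vertical below 0.05 rad and linear speed of dish below 0.01 m/s and value of joint door below 0.06 rad); the robot touches nothing.
It fails at once if the dish is lifted off the worktop (more than 8 mm) (height (world z) of dish above 0.008 m).
It fails at once if the dish is tipped (more than 0.15 rad, about 9 degrees) (angle between dish's own z axis and vertical above 0.15 rad).
It fails at once if the vial, the cup or the dropper bottle is moved more than 15 mm or tipped over (distance of any of vial, cup, dropper from where it was at the start of the episode above 0.015 m or angle between any of vial, cup, dropper's own z axis and vertical above 0.5 rad).
It also fails if it takes over 64 s, if anything falls off the work surface, if the arm or the gripper's body presses on something with over 40 N, if the wrist force passes 120 N, or if a joint passes its speed limit or range.

## Robot

A 6-joint arm with a two-finger parallel gripper is mounted at the origin on a cart in front of the work surface, level with it; the furniture and walls round the work are solid. World frame = base frame: x ahead of the robot, y to its left, z up, the work surface at z = 0. Lengths are in m, angles in degrees, forces in N, time in s.
With the tool pointing down it reaches from about 0.375 to 0.75 m from the base axis. Payload 9 kg.
Tool frame: the origin (TCP) lies where the fingers leave the gripper's body, on its centre line; the fingertips stand 73 mm ahead of it and the grasp point (between the pads) lies 54 mm ahead of it (robot.tip_reach is the distance from the TCP to the fingertips, in m); z points along the fingers, y is the direction in which the jaws open and shut (so a half turn about z gives the same grasp; the last joint's range is limited). The gripper opens to 85 mm and grips with 20 to 120 N. Pads are 22 mm wide; open, the fingers measure 114 mm over their backs; the gripper's body (76 mm by 85 mm) begins 54 mm behind the grasp point. The pads swing forward as they close: fully open they stand 13 mm farther back than shut.
Start: joints at [64.246, 5.964, 5.575, 89.605, 0, 77.527], TCP at [0.138, 0.584, 0.304] pointing down, gripper open.
Joint ranges: [-171.21, 171.21], [-48.23, 106.86], [-62.78, 66.21], [-105.2, 120.99], [-86.42, 89.51], [-180, 180]. Speed limits (degrees/s): [127.2, 127.2, 147.25, 180, 180, 180].

## Interface

Orientations are given as [roll, pitch, yaw] about the fixed x, y, z axes, in that order (R = Rz(yaw) Ry(pitch) Rx(roll)).
In Python, from plant import robot gives the robot as it stands. Calls block until the motion is done:
- robot.move_pose(position, orientation): joint-space move of the TCP to a pose.
- robot.line_to(position, vel=0.15, rotation=None, guard=None): straight line of the TCP; rotation=None keeps the orientation; vel is the mean speed in m/s. With guard (N) it stops when the force on the tool has changed by that much, and returns True; else False.
- robot.goto_joints(angles): joint-space move.
- robot.set_gripper(opening): finger opening in m; the grip force is fixed at half the most; returns when the fingers have stopped.
- robot.pause(seconds).
- robot.ik(position, orientation): joint angles nearest the present ones, or None.
- robot.observe(): the state.
- robot.grab_frame(name): name is "scene" or "top" or "wrist"; returns the picture (420x560x3 uint8, blue, green, red); there is no depth.
- robot.get_calibration(name): a dict with "vertical_fov" (degrees; the focal length in pixels is half the picture's height over the tangent of half this angle, whatever the lens; pixels are square), "cx", "cy" (the principal point, pixels), "rvec" (rotation vector, rad) and "tvec" (3), from world to camera coordinates, as OpenCV has them. Camera axes: x right, y down, z forward; pixel columns grow to the right and rows downward; lengths in m; the calibration is good to about 2 mm. A picture is of the moment at which its call begins: read the wrist's pose just before it. get_calibration takes no time and is no camera call; for the wrist camera it gives the pose at the moment of the call.
A pose or a line that the arm cannot do raises robot.IKError and nothing moves.
- robot.job_done(): hands the job in, once; it reports no verdict.
The state is a dict: "time": time; "q": joint angles; "qvel": joint speeds; "joint_torque": joint torques, N m; "tool_pos": TCP position; "tcp_rot": TCP orientation; "ft_force": force on the tool from outside, world axes, zero at the start; "torque": the same for the moment, N m; "gripper_width": finger opening in m.
Only numpy, scipy, OpenCV 4.12 (cv2) and the standard library are available. Lean on these libraries where they do the work, as an engineer would, in place of code of your own. Each camera call takes 0.05 s, during which the arm holds its last target.

## Working session

There is one attempt and no reset: what is moved stays moved. The work goes in short steps, each a Python script; the robot and the scene stay as the last script left them, time stands still between calls to the robot, and variables do not carry over. Pictures are saved under pics/ and viewed, and the job is handed in when it is done.

```bash
mkdir -p pics; ls; python3 - <<'E'
from plant import robot
import cv2
for n in ("scene","top","wrist"):
    c=robot.get_calibration(n); print(n,c)
    cv2.imwrite(f"pics/{n}0.png",robot.grab_frame(n))
o=robot.observe();print(o["time"],o["tool_pos"],o["tcp_rot"],robot.tip_reach)
E
```

```text
pics
scene {'vertical_fov': 47.22713306985124, 'cx': 276.474363317256, 'cy': 210.5715058903321, 'rvec': array([ 2.07343277, -0.65462259,  0.32285833]), 'tvec': array([-0.29178967,  0.31790208,  0.47964018])}
top {'vertical_fov': 52.08532413233709, 'cx': 291.21082477553364, 'cy': 217.90414525871893, 'rvec': array([ 2.16701712, -2.10981396,  0.17551103]), 'tvec': array([0.26048936, 0.54432238, 0.79989702])}
wrist {'vertical_fov': 58.18598129270534, 'cx': 280.9150758320963, 'cy': 211.0859091905026, 'rvec': array([-2.29118578, -1.81186564, -0.24250834]), 'tvec': array([-0.59994399, -0.03545337,  0.37777589])}
0.15 [0.13776069 0.58378636 0.30329622] [-1.79943525e+02 -1.28086857e-02  1.66718129e+02] 0.0726
```

View pics/scene0.png

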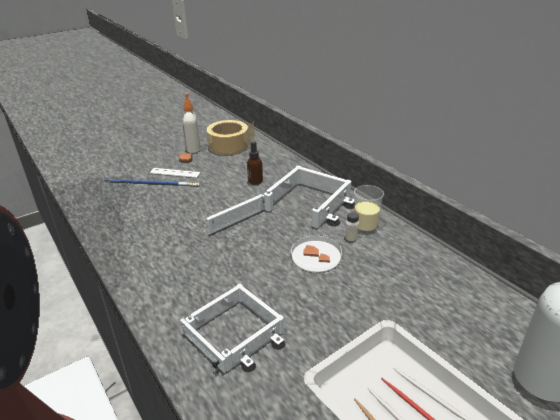

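View pics/top0.png

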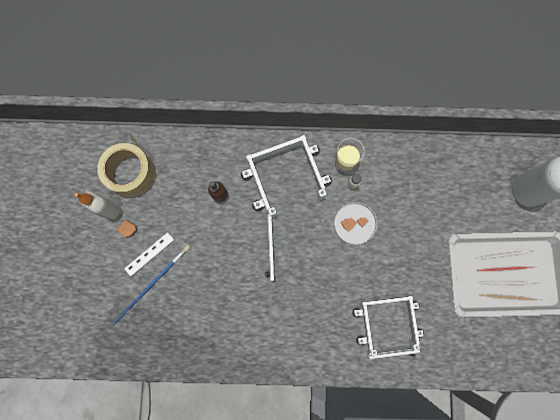

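View pics/wrist0.png

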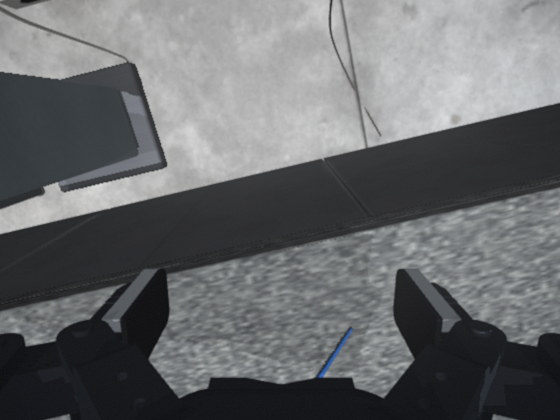

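```bash
cat > h.py <<'E'
import numpy as np,cv2
def K(c,h=420):
    f=h/2/np.tan(np.radians(c["vertical_fov"]/2)); return np.array([[f,0,c["cx"]],[0,f,c["cy"]],[0,0,1.]])
def back(c,uv,z=0.):
    R,_=cv2.Rodrigues(np.array(c["rvec"])); t=np.array(c["tvec"]).reshape(3)
    d=R.T@np.linalg.inv(K(c))@np.array([uv[0],uv[1],1.]); o=-R.T@t
    return o+d*(z-o[2])/d[2]
def proj(c,P):
    return cv2.projectPoints(np.array(P,float).reshape(-1,3),np.array(c["rvec"]),np.array(c["tvec"]),K(c),None)[0].reshape(-1,2)
E
python3 - <<'E'
from plant import robot
from h import *
im=cv2.imread("pics/top0.png"); cv2.imwrite("pics/topcrop.png",cv2.resize(im[125:295,205:395],None,fx=4,fy=4,interpolation=cv2.INTER_CUBIC)[:600*2][:,:][:680])
c=robot.get_calibration("top")
for n,uv,z in [("backL",(248,157),.04),("backR",(305,138),.04),("postR",(322,192),.04),("postL",(272,211),.04),("dish",(355,224),.006),("small",(364,302),.04),("small",(412,298),.04),("small",(418,352),.04),("dooredge",(272,279),.037)]:
    print(n,back(c,uv,z).round(4))
E
python3 -c "
import cv2;im=cv2.imread('pics/top0.png')
cv2.imwrite('pics/tc1.png',cv2.resize(im[125:275,205:385],None,fx=4,fy=4,interpolation=cv2.INTER_CUBIC))
im=cv2.imread('pics/scene0.png')
cv2.imwrite('pics/sc1.png',cv2.resize(im[135:285,200:400],None,fx=4,fy=4,interpolation=cv2.INTER_CUBIC))"
```

```text
backL [0.6597 0.3653 0.04  ]
backR [0.7029 0.2513 0.04  ]
postR [0.5916 0.2151 0.04  ]
postL [0.5505 0.3132 0.04  ]
dish [0.5341 0.1441 0.006 ]
small [0.3787 0.1316 0.04  ]
small [0.3887 0.0397 0.04  ]
small [0.2892 0.0303 0.04  ]
dooredge [0.4176 0.3089 0.037 ]
```

View pics/tc1.png

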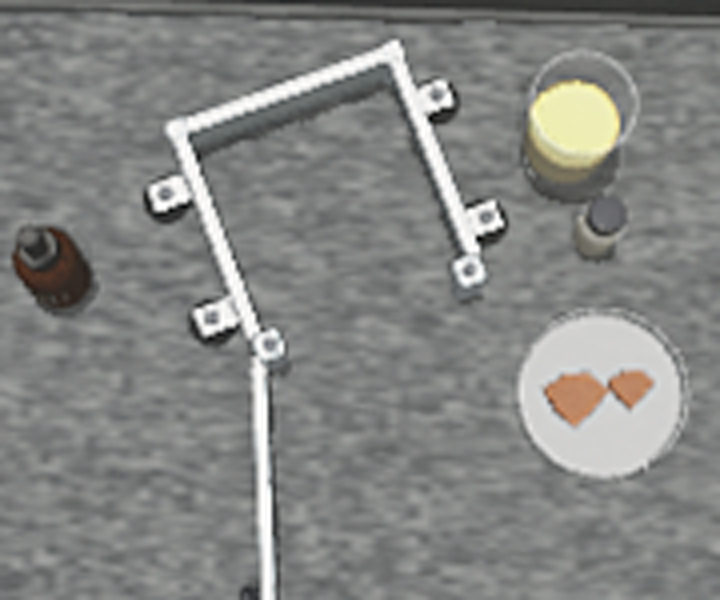

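View pics/sc1.png

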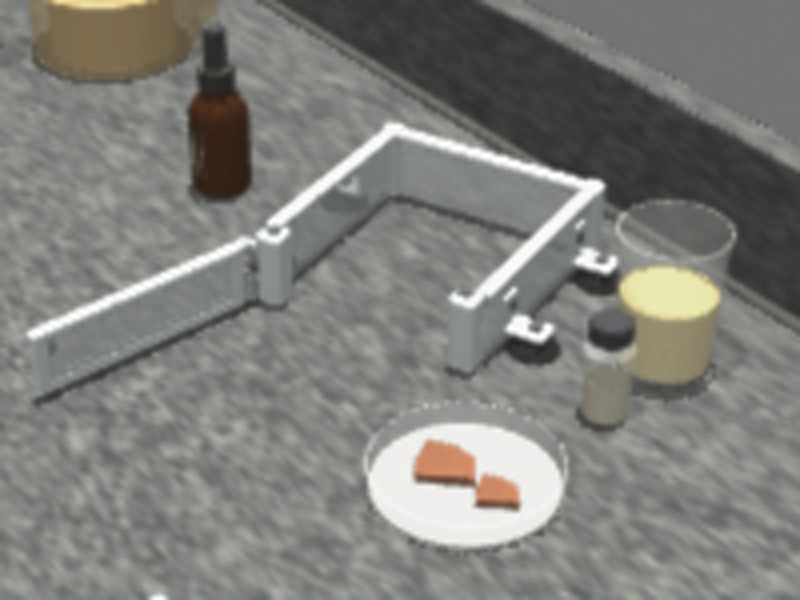

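```bash
cat > fit.py <<'E'
from plant import robot
from h import *
from scipy.optimize import least_squares
T=robot.get_calibration("top");S=robot.get_calibration("scene")
tp=lambda x,y:(x/4+205-.375,y/4+125-.375)
sp=lambda x,y:(x/4+200-.375,y/4+135-.375)
mod=np.array([[-58,53.5,40],[-58,-53.5,40],[62,58.5,40],[62,-58.5,40]])/1e3
tu=np.array([tp(268,345),tp(469,270),tp(176,128),tp(393,48)])
su=np.array([sp(275,232),sp(465,298),sp(394,130),sp(597,187)])
def W(p,m):
    c,s=np.cos(p[2]),np.sin(p[2]); m=np.atleast_2d(m)
    return np.c_[p[0]+c*m[:,0]-s*m[:,1],p[1]+s*m[:,0]+c*m[:,1],m[:,2]]
def fit(use):
    def r(p):
        P=W(p,mod);o=[]
        if "t" in use:o.append(proj(T,P)-tu)
        if "s" in use:o.append(proj(S,P)-su)
        return np.concatenate(o).ravel()
    return least_squares(r,[.625,.286,.38])
for u in("t","s","ts"):
    f=fit(u);print(u,f.x[:2].round(4),np.degrees(f.x[2]).round(2),f.fun.round(1))
p=f.x
# dish: fit outline circles
print("dish top",back(T,tp(604,393),.0065),"scene",back(S,sp(466,475),.0065))
for n,uv,z in[("vial",tp(606,215),.051),("cup",tp(582,105),.072),("dropper",tp(36,245),.097),("edge",(272-.4,279),.037)]:
    b=back(T,uv,z);print(n,b.round(4))
for n,uv,z in[("vial",sp(611,325),.049),("cup",sp(675,232),.072),("dropper",sp(214,30),.097)]:
    print(n,back(S,uv,z).round(4))
E
python3 fit.py
python3 -c "
import cv2;im=cv2.imread('pics/top0.png')
cv2.imwrite('pics/tc2.png',cv2.resize(im[185:295,255:395],None,fx=5,fy=5,interpolation=cv2.INTER_CUBIC))"
```

```text
t [0.6252 0.2865] 22.22 [-0.  -0.3  0.1 -0.2 -0.   0.  -0.1  0.5]
s [0.6226 0.2843] 21.74 [-0.4  0.2  0.3 -0.2  0.4 -0.2 -0.3  0.2]
ts [0.6244 0.2862] 22.02 [-0.   0.1  0.3  0.3  0.2  0.3  0.2  0.9 -0.  -0.4  0.7 -0.9  0.4 -0.8
 -0.3 -0.5]
dish top [0.53642241 0.14288567 0.0065    ] scene [0.53484518 0.14418024 0.0065    ]
vial [0.6185 0.1489 0.051 ]
cup [0.6677 0.1639 0.072 ]
dropper [0.5847 0.4206 0.097 ]
edge [0.4176 0.3097 0.037 ]
vial [0.6171 0.1481 0.049 ]
cup [0.6658 0.1622 0.072 ]
dropper [0.5842 0.418  0.097 ]
```

View pics/tc2.png

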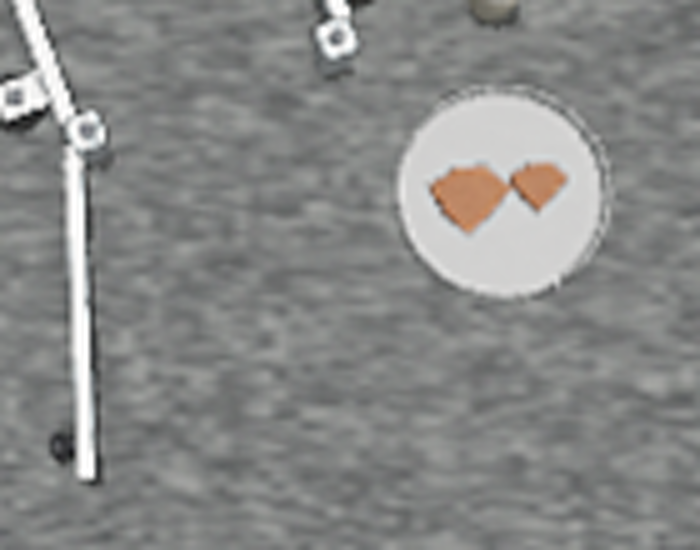

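```bash
cat >> h.py <<'E'
SH=np.array([.6245,.2862,np.radians(22.05)])
def w(x,y):
    c,s=np.cos(SH[2]),np.sin(SH[2]); return SH[0]+c*x-s*y,SH[1]+s*x+c*y
def sf(P):
    c,s=np.cos(SH[2]),np.sin(SH[2]); d=np.array(P[:2])-SH[:2]; return np.array([c*d[0]+s*d[1],-s*d[0]+c*d[1]])
E
python3 - <<'E'
from plant import robot
from h import *
from scipy.spatial.transform import Rotation as Ro
o=robot.observe(); c=robot.get_calibration("wrist"); R,_=cv2.Rodrigues(c["rvec"]); cam=-R.T@c["tvec"].reshape(3)
print("cam in tool",Ro.from_euler("xyz",o["tcp_rot"],degrees=True).inv().apply(cam-o["tool_pos"]))
D=np.array([-.1358,-.099]);D1=np.array([-.150,0]);u=(D1-D)/np.linalg.norm(D1-D); h=np.degrees(np.arctan2(u[1],u[0]))+22.05
s=D-u*.075; print("heading",h,"start",w(*s),"end",w(*(D1-u*.048)))
for y in(h,h-180):print(y,robot.ik([*w(*s),.2],[180,0,y]))
for y in(22.05,202.05-360):print(y,robot.ik([*w(-.22,0),.2],[180,0,y]),robot.ik([*w(-.052,0),.08],[180,0,y]))
for y in(112,-68,22,-158): print(y,robot.ik([*w(-.15,.14),.2],[180,0,y]))
E
```

```text
cam in tool [ 0.06513339  0.00060735 -0.06974039]
heading 120.21250946580933 start (np.float64(0.5735396633337062), np.float64(0.07864739073500163)) end (np.float64(0.5096255250349941), np.float64(0.18840774641269845))
120.21250946580933 [-5.12838806  2.64134225 -8.69973794 78.65891981  0.         54.65910248]
-59.78749053419067 [  -5.12838806    2.64134225   -8.69973794   78.65891981    0.
 -125.34089752]
22.05 [  9.7296702  -17.48463911 -27.23906382  80.24557529   0.
 167.6796702 ] [ 13.05561674  16.56783193  -6.08271916  67.34944891   0.
 171.00561674]
-157.95 [  9.7296702  -17.48463911 -27.23906382  80.24557529   0.
 -12.3203298 ] [13.05561674 16.56783193 -6.08271916 67.34944891  0.         -8.99438326]
112 [ 26.40544807  -0.16101601 -11.53935764  78.62165837   0.
  94.40544807]
-68 [ 26.40544807  -0.16101601 -11.53935764  78.62165837   0.
 -85.59455193]
22 [ 2.64054481e+01 -1.61016007e-01 -1.15393576e+01  7.86216584e+01
  0.00000000e+00 -1.75594552e+02]
-158 [ 26.40544807  -0.16101601 -11.53935764  78.62165837   0.
   4.40544807]
```

```bash
python3 - <<'E'
from plant import robot
from h import *
D=np.array([-.1358,-.099]);D1=np.array([-.150,0]);u=(D1-D)/np.linalg.norm(D1-D); h=np.degrees(np.arctan2(u[1],u[0]))+22.05
s=D-u*.078
robot.set_gripper(.044)
robot.move_pose([*w(*s),.2],[180,0,h])
robot.line_to([*w(*s),.095],vel=.2)
g=robot.line_to([*w(*s),.060],vel=.02,guard=3)
o=robot.observe();print(g,o["time"],o["tool_pos"],o["gripper_width"],o["ft_force"])
z=o["tool_pos"][2]
robot.line_to([*w(*s),z+.003],vel=.05)
cv2.imwrite("pics/w1.png",robot.grab_frame("wrist"))
cv2.imwrite("pics/t1.png",robot.grab_frame("top"))
E
```

```text
True 4.875 [0.5749649  0.07608554 0.07060174] 0.043929535609256415 [-1.5610147  -0.03472576  6.22673798]
```

View pics/w1.png

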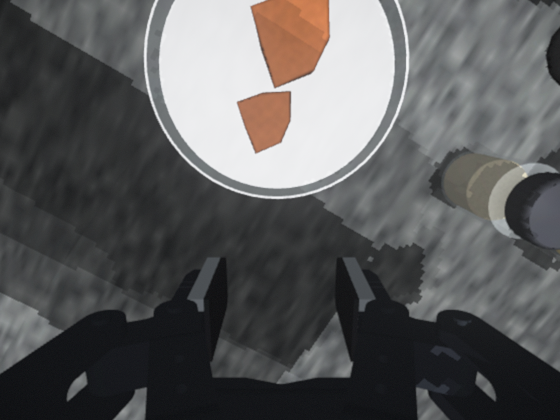

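View pics/t1.png

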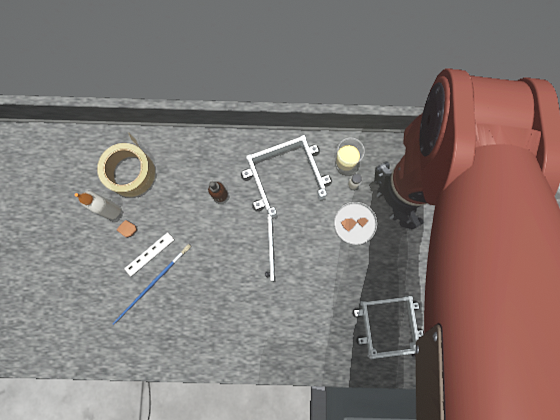

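The dish (centre near 277,65 in the wrist view) lies straight ahead of the fork, and the vial (490,195) is clear to the right. I'll start the first push.

```bash
python3 - <<'E'
from plant import robot
from h import *
D=np.array([-.1358,-.099]);D1=np.array([-.150,0]);u=(D1-D)/np.linalg.norm(D1-D)
z=.0736
robot.line_to([*w(*(D-u*.052)),z],vel=.06)
robot.line_to([*w(*(D1-u*.048)),z],vel=.06)
o=robot.observe();print(o["time"],o["tool_pos"],o["ft_force"])
c=robot.get_calibration("wrist");f=robot.grab_frame("wrist")
import pickle;pickle.dump(c,open("w2.pkl","wb"))
cv2.imwrite("pics/w2.png",f)
robot.line_to([*w(*(D1-u*.075)),z],vel=.15)
robot.line_to([*w(*(D1-u*.078)),.16],vel=.2)
robot.move_pose([*w(-.235,0),.17],[180,0,22.05])
o=robot.observe();print(o["time"],o["q"])
cv2.imwrite("pics/t2.png",robot.grab_frame("top"))
pickle.dump(robot.get_calibration("wrist"),open("w3.pkl","wb"))
cv2.imwrite("pics/w3.png",robot.grab_frame("wrist"))
cv2.imwrite("pics/s2.png",robot.grab_frame("scene"))
E
```

```text
7.6917 [0.50973846 0.18824238 0.07360507] [ 0.47157621 -0.7513986  -0.22676247]
10.25 [ 9.30117244e+00 -1.97308116e+01 -3.22216040e+01  7.75458321e+01
 -8.07360150e-04  1.67203933e+02]
```

View pics/w3.png

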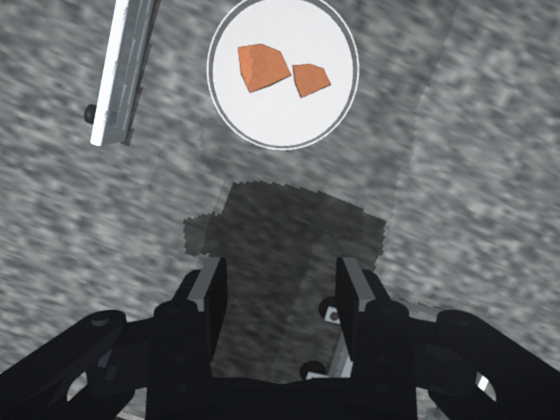

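View pics/t2.png

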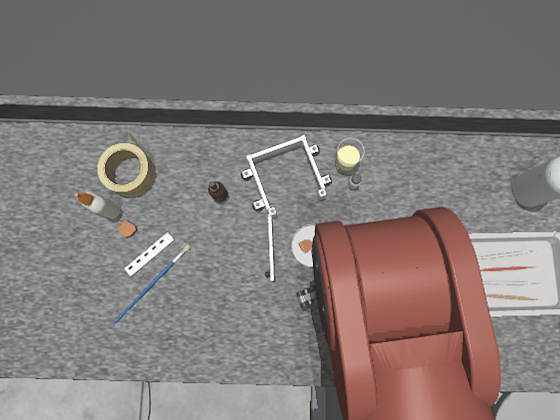

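View pics/s2.png

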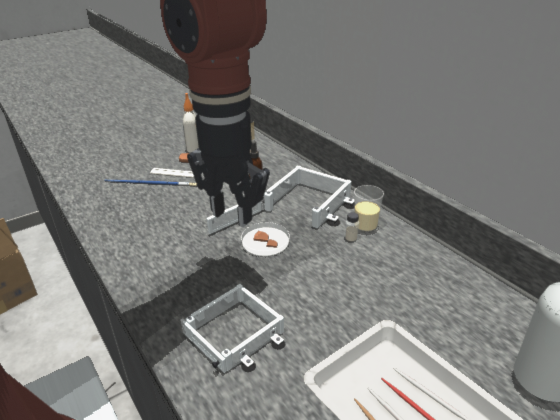

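```bash
python3 - <<'E'
from h import *
import pickle
c=pickle.load(open("w3.pkl","rb"))
P=back(c,(283,74),.013);print("dish",P,sf(P)); print(np.linalg.norm(back(c,(207,72),.013)-back(c,(358.5,72),.013)))
P=back(c,(95,143),.037);print("edge",P,sf(P))
q=np.array(sf(P))-[-.0685,.0625];print(np.linalg.norm(q),np.arctan2(-q[0],-q[1]))
E
```

```text
dish [0.4878961  0.22896307 0.013     ] [-0.14809986 -0.0017672 ]
0.08559115074065239
edge [0.4167344  0.30768126 0.037     ] [-0.18450451  0.09790849]
0.1212881195268355 1.8670477585909582
```

```bash
python3 - <<'E'
from plant import robot
from h import *
import pickle
z=.0736
robot.line_to([*w(-.215,0),.17],vel=.15)
robot.line_to([*w(-.215,0),z],vel=.15)
robot.line_to([*w(-.16,0),z],vel=.06)
o=robot.observe();print(o["time"],o["tool_pos"],sf(o["tool_pos"]),o["ft_force"])
pickle.dump(robot.get_calibration("wrist"),open("w4.pkl","wb"))
cv2.imwrite("pics/w4.png",robot.grab_frame("wrist"))
cv2.imwrite("pics/t4.png",robot.grab_frame("top"))
s=robot.grab_frame("scene");cv2.imwrite("pics/s4.png",cv2.resize(s[135:285,200:400],None,fx=4,fy=4,interpolation=cv2.INTER_CUBIC))
E
```

```text
12.5417 [0.47593391 0.22609502 0.07352182] [-1.60263804e-01  6.53222910e-05] [-0.31109451  0.48301828  0.1453416 ]
```

View pics/w4.png

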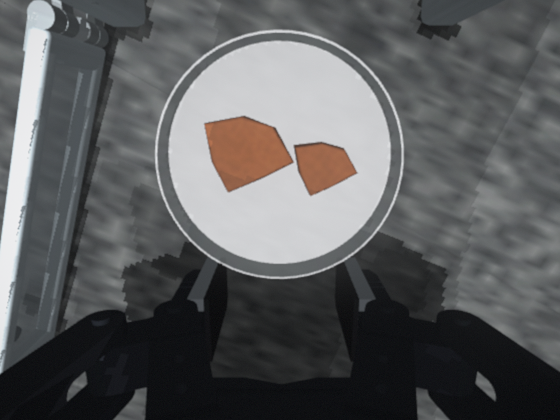

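View pics/s4.png

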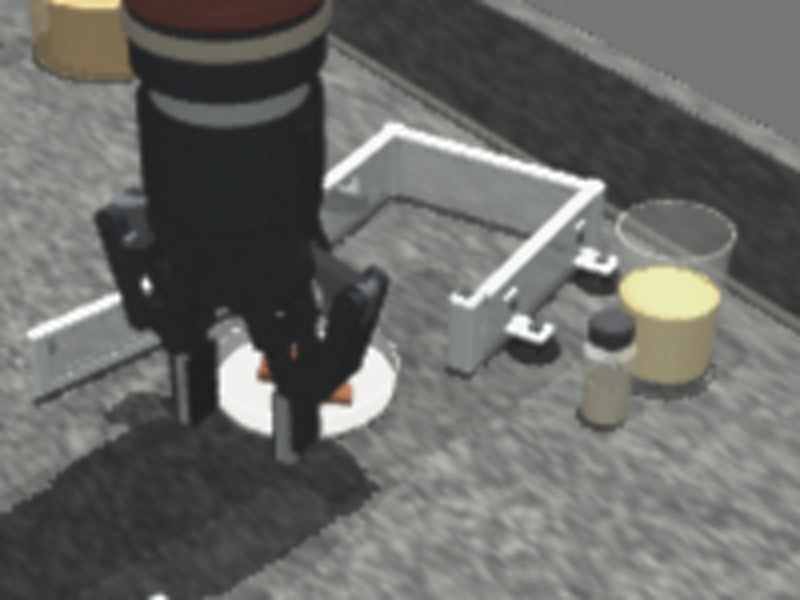

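```bash
python3 - <<'E'
from h import *
import pickle
c=pickle.load(open("w4.pkl","rb"))
im=cv2.imread("pics/w4.png")
a=cv2.resize(im[0:60,90:190],None,fx=4,fy=4,interpolation=cv2.INTER_CUBIC);b=cv2.resize(im[0:60,390:490],None,fx=4,fy=4,interpolation=cv2.INTER_CUBIC)
cv2.imwrite("pics/w4c.png",np.hstack([a,b]))
print(proj(c,[[*w(-.065,y),z] for y in(.0465,.0605,-.0465,-.0605) for z in(0,.04)]).round(0))
P=back(c,(279.5,154),.013);print(sf(P))
E
```

```text
[[146.  28.]
 [ 89.  -6.]
 [105.  28.]
 [ 32.  -6.]
 [413.  28.]
 [469.  -6.]
 [454.  28.]
 [526.  -6.]]
[-1.07124736e-01  5.66199793e-05]
```

View pics/w4c.png

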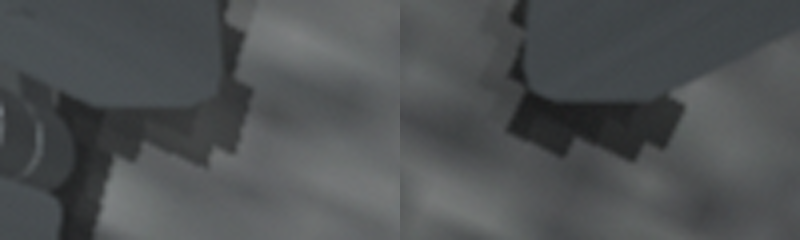

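```bash
python3 - <<'E'
from plant import robot
from h import *
import pickle
z=.0736
robot.line_to([*w(-.145,-.0012),z],vel=.04)
g=robot.line_to([*w(-.100,-.0012),z],vel=.04,guard=8)
o=robot.observe();print(g,o["time"],sf(o["tool_pos"]),o["ft_force"])
pickle.dump(robot.get_calibration("wrist"),open("w5.pkl","wb"))
cv2.imwrite("pics/w5.png",robot.grab_frame("wrist"))
E
```

```text
False 14.4917 [-0.1001631  -0.00116614] [ 0.07489825 -0.14443822 -0.23437495]
```

View pics/w5.png

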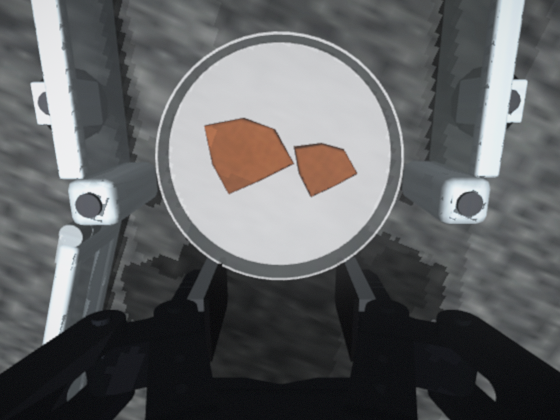

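```bash
python3 - <<'E'
from plant import robot
from h import *
import pickle
z=.0764
robot.line_to([*w(-.125,-.0012),z],vel=.1)
robot.set_gripper(.024)
print(robot.line_to([*w(-.105,-.0012),z],vel=.05,guard=8))
g=robot.line_to([*w(-.066,-.0012),z],vel=.04,guard=8)
o=robot.observe();print(g,o["time"],sf(o["tool_pos"]),o["ft_force"],o["gripper_width"])
c=robot.get_calibration("wrist");pickle.dump(c,open("w6.pkl","wb"))
cv2.imwrite("pics/w6.png",robot.grab_frame("wrist"))
E
```

```text
False
False 16.95 [-0.06618482 -0.00116757] [-0.84731157  0.39706306  0.59078843] 0.02420938626265113
```

View pics/w6.png

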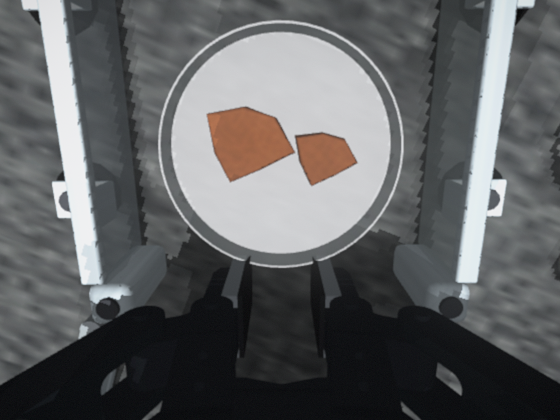

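```bash
python3 - <<'E'
from plant import robot
from h import *
import pickle
c=pickle.load(open("w6.pkl","rb"));print(sf(back(c,(281,144),.013)))
for uv in((107,307),(451,307)):print(sf(back(c,uv,.04)))
c=pickle.load(open("w5.pkl","rb"))
for uv in((91,203),(466,203)):print(sf(back(c,uv,.04)))
E
```

```text
[-0.00986423 -0.00168746]
[-0.05779148  0.05282916]
[-0.05792857 -0.05485748]
[-0.05755372  0.05192055]
[-0.05766908 -0.05385751]
```

```bash
cat > door.py <<'E'
from h import *
R=.075
def tcp(q,d,r=R):
    x=-.0685-r*np.sin(q)-np.cos(q)*d; y=.0625-r*np.cos(q)+np.sin(q)*d
    y-=.0008
    yaw=np.degrees(SH[2]-q)+180
    return w(x,y),[180,0,(yaw+180)%360-180]
E
python3 - <<'E'
from plant import robot
from door import *
robot.line_to([*w(-.15,-.0012),.0764],vel=.12)
robot.line_to([*w(-.15,-.0012),.19],vel=.25)
robot.set_gripper(0)
p,rt=tcp(1.87,.05)
robot.move_pose([*p,.19],rt)
robot.line_to([*p,.0876],vel=.15)
o=robot.observe();print(o["time"],sf(o["tool_pos"]),o["q"].round(0) if hasattr(o["q"],'round') else o["q"],o["gripper_width"])
cv2.imwrite("pics/t7.png",robot.grab_frame("top"))
s=robot.grab_frame("scene");cv2.imwrite("pics/s7.png",cv2.resize(s[115:265,170:370],None,fx=4,fy=4,interpolation=cv2.INTER_CUBIC))
E
```

```text
20.6167 [-0.1248142   0.13145677] [ 25.   8. -15.  67.   0. 110.] -0.00011600722794166915
```

View pics/s7.png

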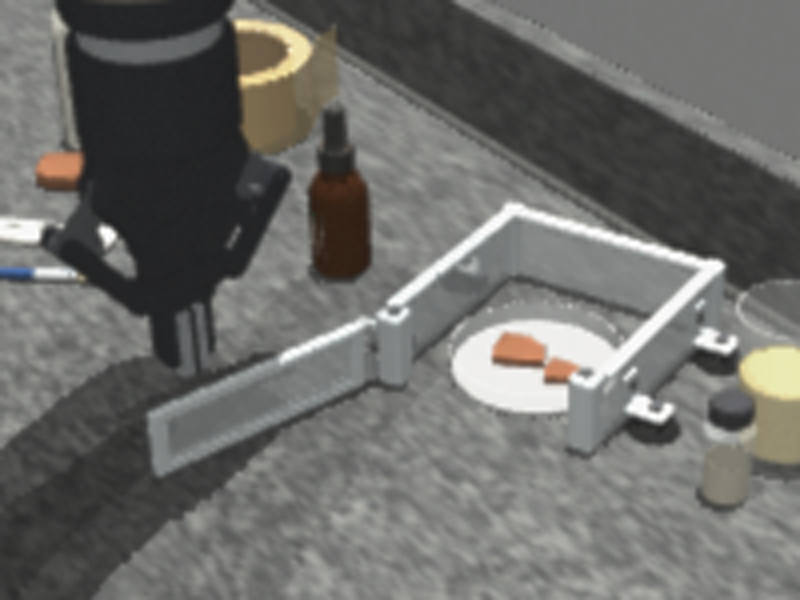

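View pics/t7.png

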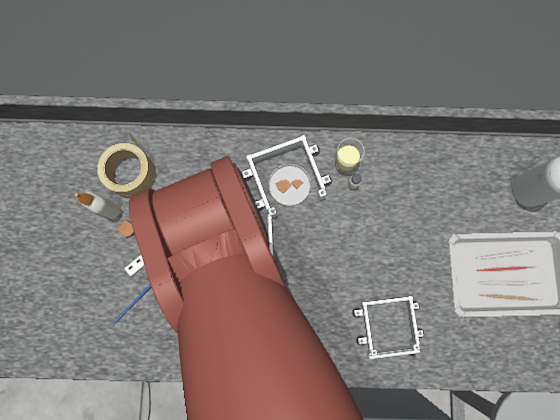

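The dish sits inside (top view 290,186) behind both posts, and the closed fingertips stand on the outer side of the door. Next I'll sweep the door shut.

```bash
python3 - <<'E'
from plant import robot
from door import *
z=.0876
p,rt=tcp(1.87,.022);robot.line_to([*p,z],vel=.1,rotation=rt)
for q in np.arange(1.65,.24,-.2):
    p,rt=tcp(q,.017); g=robot.line_to([*p,z],vel=.08,rotation=rt,guard=10)
    if g: print("guard",q);break
o=robot.observe();print(o["time"],sf(o["tool_pos"]),o["ft_force"])
cv2.imwrite("pics/t8.png",robot.grab_frame("top"))
s=robot.grab_frame("scene");cv2.imwrite("pics/s8.png",cv2.resize(s[135:285,200:400],None,fx=4,fy=4,interpolation=cv2.INTER_CUBIC))
E
```

```text
24.025 [-0.10398313 -0.00632301] [-0.15921156 -0.13688509 -0.0971719 ]
```

View pics/s8.png

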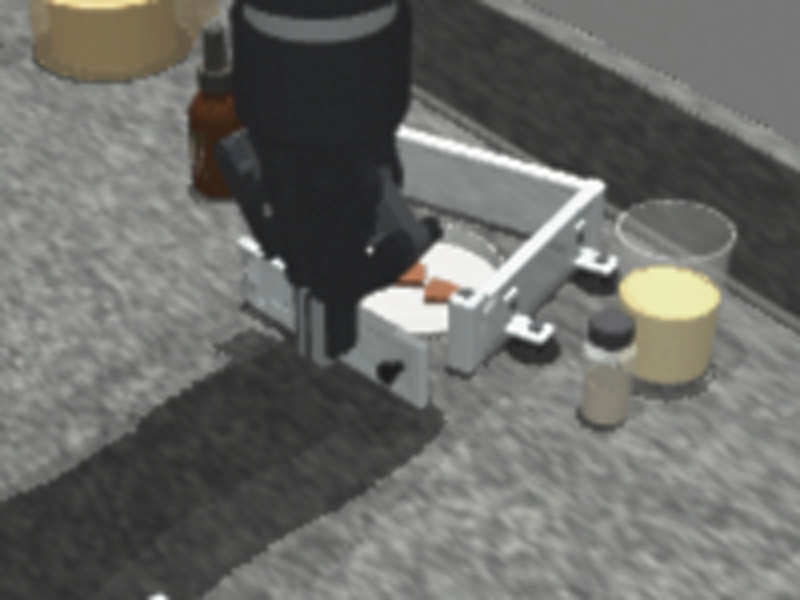

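The door is following. Its free edge and knob (390,370 in the crop) are just short of the right post, so I'll finish against the stop with a guard.

```bash
python3 - <<'E'
from plant import robot
from door import *
z=.0876
p,rt=tcp(.1,.017);robot.line_to([*p,z],vel=.06,rotation=rt)
p,rt=tcp(0,.022);print(robot.line_to([*p,z],vel=.04,rotation=rt,guard=4))
p,rt=tcp(0,.005);g=robot.line_to([*p,z],vel=.02,guard=4)
o=robot.observe();print(g,o["time"],sf(o["tool_pos"]),o["ft_force"])
robot.pause(.3)
p,rt=tcp(0,.06);robot.line_to([*p,z],vel=.06)
p,rt=tcp(0,.09);robot.line_to([*p,.2],vel=.2)
robot.move_pose([.40,.05,.3],rt)
cv2.imwrite("pics/t9.png",cv2.resize(robot.grab_frame("top")[125:275,205:385],None,fx=4,fy=4,interpolation=cv2.INTER_CUBIC))
s=robot.grab_frame("scene");cv2.imwrite("pics/s9.png",cv2.resize(s[135:285,200:400],None,fx=4,fy=4,interpolation=cv2.INTER_CUBIC))
print(robot.observe()["time"])
E
```

```text
False
True 25.2083 [-0.08402199 -0.0131751 ] [-0.47683781 -0.14523929 -0.67891642]
28.075
```

View pics/t9.png

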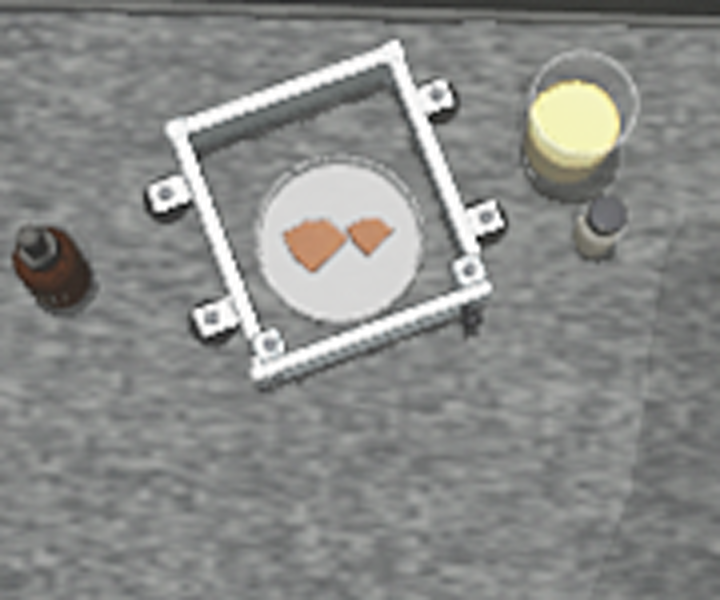

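View pics/s9.png

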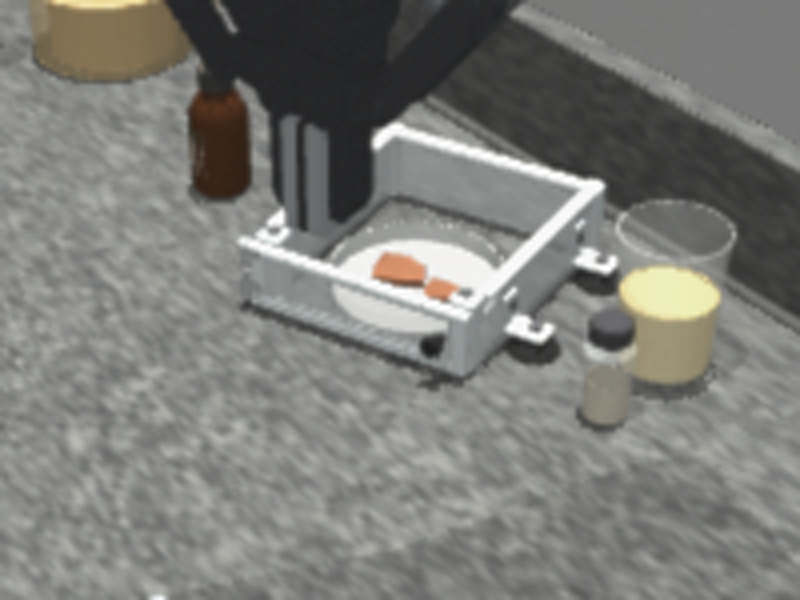

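```bash
python3 - <<'E'
from plant import robot
from h import *
c=robot.get_calibration("top")
f=lambda x,y:(x/4+205-.375,y/4+125-.375)
for n,uv,z in[("edge",f(488,288),.037),("hinge",f(260,371),.037),("postL",f(268,345),.04),("postR",f(469,270),.04),("dish",f(340,240),.0065)]:print(n,sf(back(c,uv,z)).round(4))
o=robot.observe();print(o["time"],o["tool_pos"],o["ft_force"])
robot.job_done()
E
```

```text
edge [-0.0687 -0.0592]
hinge [-0.0683  0.0616]
postL [-0.058   0.0535]
postR [-0.0574 -0.0532]
dish [-0.013  -0.0014]
28.075 [0.40017482 0.0507592  0.29877443] [-0.28022769 -0.02142836  0.87133663]
the job is handed in; nothing more can be done
```

I pushed the dish into the shield and shut the door, then handed the job in at about 28 s of the 64 s allowed. No verdict was reported.

- **Dish:** I used the two fingertips, slightly apart, as a fork. One push brought the dish onto the mouth's axis and a second took it between the posts. I narrowed the fingers for the last 40 mm so they would clear the posts. I then backed away before lifting the arm.
- **Door:** I swept it shut with the closed fingertips until a 4 N guard stopped the motion at the stop.
- **Dish position:** The last top view puts the dish at x about -13 mm, y about -1 mm in the shield's frame. The wrist view before the fingers left gave x about -10 mm, y about -2 mm. The 3 mm difference in x is roughly the calibration error. Both are inside the -22 mm limit.
- **Door angle:** The free edge and the hinge line are at the same x (-68.7 and -68.3 mm), so the door is shut to within about 0.01 rad.
- **Other objects:** The vial, cup and dropper bottle look unmoved in the pictures. The robot was clear of everything. No check failed.

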